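# Divert the grinding-ball feeder to the empty tray

### The arm

A 6-joint arm with a two-finger parallel gripper is mounted at the origin on the work surface. World frame = base frame: x ahead of the robot, y to its left, z up, the work surface at z = 0. Lengths are in m, angles in rad, forces in N, time in s.
With the tool pointing down it reaches from about 0.4 to 0.825 m from the base axis. Payload 7 kg.
Tool frame: the origin (TCP) lies between the finger pads; the fingertips stand 11 mm ahead of it and the grasp point (between the pads) lies 8 mm behind it (arm.tips_ahead is the distance from the TCP to the fingertips, in m); z points along the fingers, x is the direction in which the jaws open and shut, and the axes are right-handed (so a half turn about z gives the same grasp; the last joint's range is limited). The gripper opens to 88 mm and grips with 3 to 60 N. Pads are 19 mm wide; open, the fingers measure 130 mm over their backs; the gripper's body (78 mm by 193 mm) begins 47 mm behind the grasp point.
Start: joints at [1.613, 0.359, 0.012, 0, -1.224, -0.288], TCP at [0.164, 0.655, 0.214] pointing down, gripper open.
Joint ranges: [-3.07, 3.07], [-1.43, 2.12], [-1.02, 1.25], [-3.03, 1.67], [-3.05, -0], [-3.03, 3.03]. Speed limits (rad/s): [2.39, 2.39, 3.01, 3.14, 3.14, 3.14].

### API

Orientations are given as [roll, pitch, yaw] about the fixed x, y, z axes, in that order (R = Rz(yaw) Ry(pitch) Rx(roll)).
In Python, from station import arm, optics, finder gives the robot as it stands. The module is installed in compiled form; this text tells all that it offers.
- The arm moves only by the tool apply_moves, never from a script. Its argument "increments" is one flat list of numbers, 6 for each row, row after row: the shift along the world's x, y, z in m, then the turn, a rotation vector about the world's x, y, z in rad. In form: [tx, ty, tz, rx, ry, rz, tx, ty, tz, rx, ry, rz, ...]. A call has 1 to 20 rows; each row shifts and turns the pose as measured when the row begins; what a row does not reach is not made up. A row lasts 1/12 s, in which the tool goes at most 41.7 mm and 7.16 degrees, less where a joint would pass 70% of its speed; a pose out of reach is approached as far as the arm can. A call with a gripper value outside its range is refused whole. "hand" is the closure, from 0 (fully open) to 1 (shut), set as the call begins (left out, the last holds). The fingers move at their own pace and stop on an object; "force" is the grip in N (left out, the last holds). Time passes only in rows, so rows that do not move let the fingers close. It gives the time, the measured TCP pose, the force and the opening at its end, in the units of the state.
- arm.get_state(): the state, without advancing time (a new reading comes with each control period).
- optics.grab_frame(name): name is "side" or "top"; returns the picture (420x560x3 uint8, red, green, blue); there is no depth.
- optics.camera_model(name): a dict with "fx", "fy", "cx", "cy" (pixels), "world_to_cam" (4x4, takes a point from world to camera coordinates). Camera axes: x right, y up, looking along -z (the intrinsics and any distortion apply to the point x, -y, -z); pixel columns grow to the right and rows downward; lengths in m; the calibration is good to about 2 mm. A picture is of the moment at which its call begins. camera_model takes no time and is no camera call.
- arm.job_done(): hands the job in, once; it reports no verdict.
Trained networks look in the newest picture that a camera, given by its name, has taken for a name from the list of things; names that differ only in an ending like _2 or _b are one class to them, and where a whole thing is asked for, a point or a joint stands for the part that bears it (a point fixed in the world has none). Each returns a list of dicts, best first, with "conf" (0 to 1); they miss things now and then, are a little off and sometimes report something else, mostly with a low value. They report only what shows in the picture. A call takes as long as a camera call.
- finder.find_in(camera, name): "box" ([left, top, right, bottom] in pixels, round what is visible of it).
- finder.landmark_of(camera, name): "point" ([column, row] in pixels: a listed point, or the origin of a listed thing).
The state is a dict: "t": time; "q": joint angles; "qd": joint speeds; "joint_efforts": joint torques, N m; "eef_pos": TCP position; "ee_rot": TCP orientation; "force": force on the tool from outside, world axes, zero at the start; "moment": the same for the moment, N m; "width": finger opening in m.
Only numpy, scipy, OpenCV 4.12 (cv2) and the standard library are available. Lean on these libraries where they do the work, as an engineer would, in place of code of your own. Each camera call takes 0.05 s, during which the arm holds its last target. There are 200 camera calls.

### The job

The left tray of the grinding-ball feeder is full. Rock the seesaw trough fully over so that it feeds the empty right tray, by pressing its raised right pad down with a fingertip; then push the sliding gate's tab fully open from outside with the fingertips, so that all four waiting balls roll down into the right tray. Only press and push: do not pinch or lift anything, do not touch the balls with the fingers, leave the bottle, beaker and jar where they stand, and finish clear of everything.

Things in the scene. Friction and masses are not known exactly. Their poses are not given: they have to be found in the camera images.
- stand: White and grey ball feeder fixed to the bench, 270 mm deep, 490 mm wide. Origin on the bench below the middle of the seesaw; x points to the feed channel (away from the robot, yaw within +-0.5 rad), y to the left tray, z up. The channel, 30 mm wide, runs from x=17 mm (wall tops 108 mm high) up to x=170 mm (127 mm high). Outlet chutes at |y| 96 to 160 mm, |x| under 20 mm, 70 mm high.
- pivot (a point): The seesaw's pivot: on the stand's z axis, 80 mm above the bench. The pivot axis lies along the stand's x.
- rocker (a joint): Seesaw angle (rad), -0.30 to +0.30 between hard stops. Negative: left end low, balls would run into the left tray (starts between -0.30 and -0.15). Positive: right end low. The trough is steel, 200 mm long, 30 mm wide. The pivot is stiff (0.06 N m, about 1 N at a pad) and stays where it is left.
- pad_right (a point): Centre of the top of the white plastic press pad on the seesaw's right arm, on the robot's side of the trough: 42 (x) by 40 (y) by 6 mm; 52 mm to -x and 70 mm to -y of the pivot, moving with the seesaw. Top 106 mm above the bench when fully up, 65 mm when fully down; horizontally it shifts under 5 mm. Below it is only the base plate, 8 mm high.
- pad_left (a point): The same pad on the left arm (70 mm left of the pivot), low at the start.
- gate (a joint): Opening of the sliding gate (m): 0 closed, 0.045 fully open at its hard stop; starts at 0 to 0.005. It slides along the stand's +y (to the left) against about 1.5 N and stays where it is left. The balls get past from about 0.03.
- gate_tab (a point): Centre of the outer (right, -y) face of the gate's white upright tab: 44 mm (x), 6 mm thick (y), 123 to 175 mm above the bench; this point is 150 mm up. Closed, it is at x=50, y=-73 mm in the stand's frame; push it towards +y. Free space on its -y side, above a steel guide rail 14 mm wide along y (top 120 mm high, y -125 to +75 mm).
- tray_right (a point): Centre of the floor of the empty right tray, 8 mm above the bench, axes as the stand's, 195 mm to the right (-y) of the pivot. Tray 90 x 90 mm, side walls 53 mm high, outer end wall 70 mm high.
- tray_left (a point): Centre of the floor of the left tray, the mirror image of the right one, 390 mm from it along the stand's y; full of white balls that are part of the stand and do not move.
- ball1_center (a point): Centre of waiting ball 1 of 4: loose white ceramic grinding ball, 20 mm diameter, in the feed channel behind the gate, next to the gate.
- ball2_center (a point): Centre of waiting ball 2 of 4: loose white ceramic grinding ball, 20 mm diameter, in the feed channel behind the gate, number 2 from the gate.
- ball3_center (a point): Centre of waiting ball 3 of 4: loose white ceramic grinding ball, 20 mm diameter, in the feed channel behind the gate, number 3 from the gate.
- ball4_center (a point): Centre of waiting ball 4 of 4: loose white ceramic grinding ball, 20 mm diameter, in the feed channel behind the gate, number 4 from the gate.
- ball1: White ceramic grinding ball 1, 20 mm, about 25 g (origin within 10 mm of its centre, turns with it).
- ball2: White ceramic grinding ball 2, 20 mm, about 25 g (origin within 10 mm of its centre, turns with it).
- ball3: White ceramic grinding ball 3, 20 mm, about 25 g (origin within 10 mm of its centre, turns with it).
- ball4: White ceramic grinding ball 4, 20 mm, about 25 g (origin within 10 mm of its centre, turns with it).
- bottle: Bystander: amber bottle, 54 mm diameter, 115 mm tall, loose on the bench; origin at the centre of its foot.
- beaker: Bystander: open glass beaker, 60 mm diameter, 80 mm tall, loose; origin at the centre of its foot.
- jar: Bystander: small white jar with a lid, 48 mm diameter, 55 mm tall, loose; origin at the centre of its foot.

How it is judged:
By the outcome, as a careful person would: the job done as asked, in the order asked, and still so for the second after the job is handed in, with the robot touching nothing.
It also fails if it takes over 38 s, if anything falls off the work surface, if the arm or the gripper's body presses on something with over 40 N, if the wrist force passes 120 N, or if a joint passes its speed limit or range.

## Working session

There is one attempt and no reset: what is moved stays moved. The work goes in short steps, Python scripts to look and compute and a tool call to move; the robot and the scene stay as the last step left them, time stands still between calls to the robot, and variables do not carry over. Pictures are saved under pics/ and viewed, about 8 in all and at most 12, crops included, and the job is handed in when it is done.

Besides the shell and the picture viewer there is one more tool, called after "Request:" in YAML: its name, and indented under it one key for each argument. apply_moves: Moves the arm, as the interface text tells. Its arguments: {"type":"object","properties":{"increments":{"type":"array"},"hand":{"type":"number"},"force":{"type":"number"}},"required":["increments"]}

```bash
mkdir -p pics; cat > h.py <<'E'
import numpy as np, cv2
from station import arm, optics, finder
from scipy.optimize import least_squares
def proj(cam,P):
    m=optics.camera_model(cam); T=np.array(m["world_to_cam"]); P=np.atleast_2d(P)
    c=P@T[:3,:3].T+T[:3,3]; z=-c[:,2]
    return np.c_[m["fx"]*c[:,0]/z+m["cx"], -m["fy"]*c[:,1]/z+m["cy"]]
def save(cam,n):
    im=optics.grab_frame(cam); cv2.imwrite("pics/"+n,im[:,:,::-1]); return im
E
python3 - <<'E'
from h import *
print(arm.get_state())
for c in("side","top"):
    save(c,c+"0.png"); m=optics.camera_model(c); print({k:np.round(v,3).tolist() for k,v in m.items()})
    for n in["pivot","pad_right","pad_left","gate_tab","tray_right","tray_left","ball1_center","ball4_center","bottle","beaker","jar","stand"]:
        print(c,n,[(np.round(d["point"],1).tolist(),round(d["conf"],2)) for d in finder.landmark_of(c,n)[:2]])
E
```

```text
{'t': 0.0, 'q': array([ 1.61311427e+00,  3.59386077e-01,  1.10720357e-02, -3.68415802e-04,
       -1.22408052e+00, -2.88099597e-01]), 'qd': array([ 0.00300117,  0.00036799,  0.0006977 ,  0.00034326, -0.00071286,
       -0.00132381]), 'joint_efforts': array([-2.25912394e-03, -5.82713306e+01,  2.93063807e+01,  6.99730530e+00,
        7.10398905e-03, -1.50167266e-04]), 'eef_pos': array([0.16413434, 0.6542236 , 0.21272566]), 'ee_rot': array([-3.14147056e+00, -1.63077613e-03, -1.81670355e+00]), 'force': array([-0.3308552 , -0.05086319,  0.0711165 ]), 'moment': array([-0.00781997, -0.00579134,  0.0366278 ]), 'width': 0.08731964421125582}
{'fx': 491.291, 'fy': 491.291, 'cx': 278.32, 'cy': 205.195, 'world_to_cam': [[-0.989, -0.146, 0.012, 0.562], [0.104, -0.643, 0.759, -0.142], [-0.103, 0.752, 0.651, -1.02], [0.0, 0.0, 0.0, 1.0]]}
side pivot [([285.6, 218.5], 0.86), ([300.2, 248.8], 0.16)]
side pad_right [([315.8, 198.0], 0.72), ([239.5, 204.3], 0.37)]
side pad_left [([303.7, 247.4], 0.55), ([193.1, 291.2], 0.15)]
side gate_tab [([267.4, 166.5], 0.61), ([257.9, 206.1], 0.26)]
side tray_right
[... 314 characters left out ...]
.85)]
{'fx': 387.354, 'fy': 387.354, 'cx': 273.099, 'cy': 208.307, 'world_to_cam': [[-0.023, -1.0, -0.01, 0.06], [0.998, -0.024, 0.065, -0.601], [-0.065, -0.009, 0.998, -0.821], [0.0, 0.0, 0.0, 1.0]]}
top pivot [([297.5, 228.3], 0.7)]
top pad_right [([325.8, 256.3], 0.64), ([292.3, 232.6], 0.33)]
top pad_left [([255.6, 254.3], 0.77)]
top gate_tab [([334.1, 204.7], 0.74)]
top tray_right [([381.0, 233.9], 0.81)]
top tray_left [([201.1, 224.9], 0.68)]
top ball1_center [([295.9, 198.3], 0.49), ([294.2, 186.6], 0.38)]
top ball4_center [([294.9, 166.4], 0.59)]
top bottle [([221.9, 157.0], 0.96)]
top beaker [([296.4, 298.8], 0.65)]
top jar [([373.9, 175.6], 0.83)]
top stand [([291.8, 229.6], 0.57)]
```

View pics/top0.png

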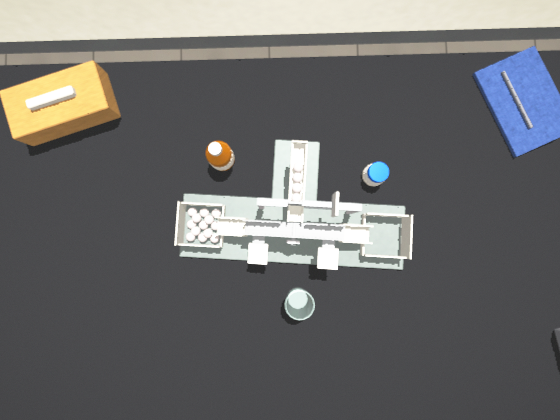

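View pics/side0.png

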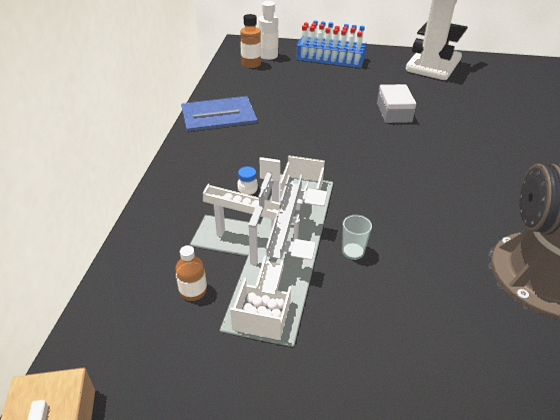

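```bash
cat > fit.py <<'E'
from h import *
O=dict(pivot=[0,0,.08],gate_tab=[.05,-.071,.15],tray_right=[0,-.195,.008],tray_left=[0,.195,.008],stand=[0,0,0])
obs=[("top",n,p) for n,p in dict(pivot=[297.5,228.3],gate_tab=[334.1,204.7],tray_right=[381,233.9],tray_left=[201.1,224.9],stand=[291.8,229.6]).items()]
obs+=[("side","pivot",[285.6,218.5]),("side","gate_tab",[267.4,166.5]),("side","tray_left",[264.2,314]),("side","stand",[283.6,245.3])]
def W(v,p):
    c,s=np.cos(v[2]),np.sin(v[2]); p=np.atleast_2d(p)
    return np.c_[v[0]+c*p[:,0]-s*p[:,1],v[1]+s*p[:,0]+c*p[:,1],p[:,2]]
def r(v): return np.concatenate([(proj(c,W(v,O[n]))[0]-p) for c,n,p in obs])
if __name__=="__main__":
    s=least_squares(r,[.57,0,0],loss="soft_l1"); v=s.x; print(v.round(4)); 
    for o,e in zip(obs,r(v).reshape(-1,2)): print(o[0],o[1],e.round(1))
    def pad(a,sg=-1): # y,z in stand: local (sg*.07, zl)
        zl=.0055; c,ss=np.cos(a),np.sin(a)
        return [-.052, sg*.07*c+ss*zl*1, .08+zl*c+ss*sg*.07]
    for a in(-.3,-.2,-.15,): print(a,[proj(c,W(v,pad(a,sg)))[0].round(1).tolist() for sg in(-1,1) for c in("top","side")])
    print("padR up/down",W(v,[[-.052,-.07,.106],[-.052,-.07,.065]]),"tab",W(v,[[.05,-.073,.15]]))
E
python3 fit.py
```

```text
[ 0.5555  0.0052 -0.0671]
top pivot [-4.  1.]
top gate_tab [ 0.9 -1.4]
top tray_right [ 0.3 -0.3]
top tray_left [2.4 0.9]
top stand [0.2 0.1]
side pivot [-1.  -0.2]
side gate_tab [1.5 1.6]
side tray_left [-1.3  0.6]
side stand [0.3 0.2]
-0.3 [[328.5, 257.7], [315.2, 192.0], [260.2, 253.5], [303.5, 249.6]]
-0.2 [[328.7, 257.5], [315.1, 194.0], [258.9, 253.6], [303.4, 247.9]]
-0.15 [[328.6, 257.4], [315.1, 195.2], [258.4, 253.7], [303.4, 247.0]]
padR up/down [[ 0.49894084 -0.06111632  0.106     ]
 [ 0.49894084 -0.06111632  0.065     ]] tab [[ 0.60051011 -0.07094909  0.15      ]]
```

The top view shows the pads at (258,255) and (328,258), the tab at (336,204), the beaker at (299,303), the bottle at (220,155) and the jar at (376,174). The side view agrees: the right end of the seesaw is up, with the four balls behind the gate. The stand fit is (0.5555, 0.0052, yaw -0.067). Next I close the hand and fly to a point above the right pad, with the jaw axis along the stand's y.

Request:
apply_moves:
  increments: [0.0173,-0.0377,0,0,0,0.0095,0.0173,-0.0377,0,0,0,0.0095,0.0173,-0.0377,0,0,0,0.0095,0.0173,-0.0377,0,0,0,0.0095,0.0173,-0.0377,0,0,0,0.0095,0.0173,-0.0377,0,0,0,0.0095,0.0173,-0.0377,0,0,0,0.0095,0.0173,-0.0377,0,0,0,0.0095,0.0173,-0.0377,0,0,0,0.0095,0.0173,-0.0377,0,0,0,0.0095,0.0173,-0.0377,0,0,0,0.0095,0.0173,-0.0377,0,0,0,0.0095,0.0173,-0.0377,0,0,0,0.0095,0.0173,-0.0377,0,0,0,0.0095,0.0173,-0.0377,0,0,0,0.0095,0.0173,-0.0377,0,0,0,0.0095,0.0173,-0.0377,0,0,0,0.0095,0.0173,-0.0377,0,0,0,0.0095]
  hand: 1
  force: 20

```text
t: 2.8
eef_pos: [0.4696, -0.0278, 0.215]
ee_rot: [-3.13, 0.009, -1.623]
force: [1.9, 1.6, 0.9]
width: 0.0007
```

Request:
apply_moves:
  increments: [0.0115,-0.0175,0,0,0,-0.007,0.0115,-0.0175,0,0,0,-0.007,0,0,-0.03,0,0,0,0,0,-0.03,0,0,0,0,0,0,0,0,0]

```text
t: 3.22
eef_pos: [0.4973, -0.0734, 0.1556]
ee_rot: [-3.123, 0.009, -1.647]
force: [-0.7, 0.1, -0.8]
width: 0.0004
```

```bash
python3 - <<'E'
from fit import *
from h import *
s=arm.get_state(); print(s["t"],s["eef_pos"],s["ee_rot"],s["force"])
ims=[cv2.resize(save(c,c+"1.png")[y:y+150,x:x+200],None,fx=2,fy=2,interpolation=2) for c,x,y in(("top",220,150),("side",200,130))]
cv2.imwrite("pics/c1.png",np.hstack(ims)[:,:,::-1])
tip=s["eef_pos"]-[0,0,.011]
print([proj(c,tip).round(1) for c in("top","side")])
E
```

```text
3.2167 [ 0.49734028 -0.0733589   0.15564888] [-3.12296244  0.00939669 -1.64722005] [-0.68281884  0.08552461 -0.8064156 ]
[array([[338.8, 259.8]]), array([[317.8, 173.7]])]
```

View pics/c1.png

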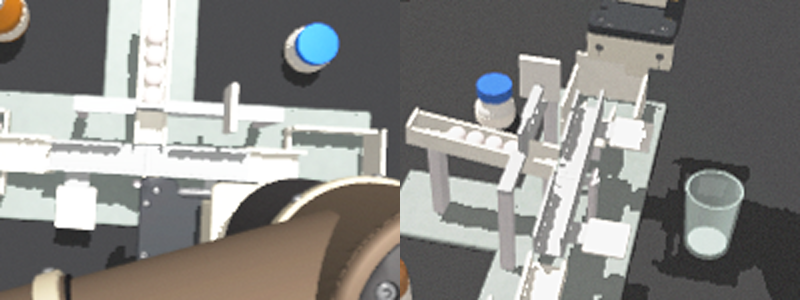

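The side crop shows the right pad at about px (313.5,196), still raised, with the gripper above it. The hand is about 10 mm too far to -y, so I correct that and descend.

Request:
apply_moves:
  increments: [-0.0045,0.0107,0,0,0,0.009,0,0,0,0,0,0,0,0,-0.015,0,0,0,0,0,-0.015,0,0,0,0,0,-0.008,0,0,0,0,0,-0.008,0,0,0,0,0,0,0,0,0]

```text
t: 3.9
eef_pos: [0.5011, -0.0566, 0.1248]
ee_rot: [-3.1, 0.013, -1.627]
force: [0.1, -0.3, -0.6]
width: 0.0006
```

Request:
apply_moves:
  increments: [-0.0083,-0.006,0,-0.011,0.041,-0.011,0,0,0,0,0,0,0,0,0,0,0,0]

```text
t: 4.15
eef_pos: [0.4937, -0.0619, 0.1269]
ee_rot: [-3.138, -0.001, -1.636]
force: [-0.7, -1.0, -0.4]
width: 0.0006
```

Well placed. Now the press, in small rows.

Request:
apply_moves:
  increments: [0,0,-0.009,0,0,0,0,0,-0.009,0,0,0,0,0,-0.009,0,0,0,0,0,-0.009,0,0,0]

```text
t: 4.48
eef_pos: [0.4963, -0.0611, 0.0909]
ee_rot: [-3.129, 0.002, -1.635]
force: [-0.2, 0.2, -0.2]
width: 0.0005
```

```bash
python3 - <<'E'
from h import *
s=arm.get_state(); print(s["force"],s["moment"])
im=save("side","side2.png"); cv2.imwrite("pics/c2.png",cv2.resize(im[130:280,220:400],None,fx=4,fy=4,interpolation=2)[:,:,::-1])
print(proj("side",s["eef_pos"]-[0,0,.011]),[finder.landmark_of("side",n)[:1] for n in("pad_right","pad_left")])
E
```

```text
[-0.21880193  0.2246118  -0.24931338] [-0.05881916  0.04388794 -0.07793216]
[[315.85046246 200.99201058]] [[{'point': [317.4, 196.8], 'conf': 0.72}], [{'point': [301.3, 249.8], 'conf': 0.8}]]
```

View pics/c2.png

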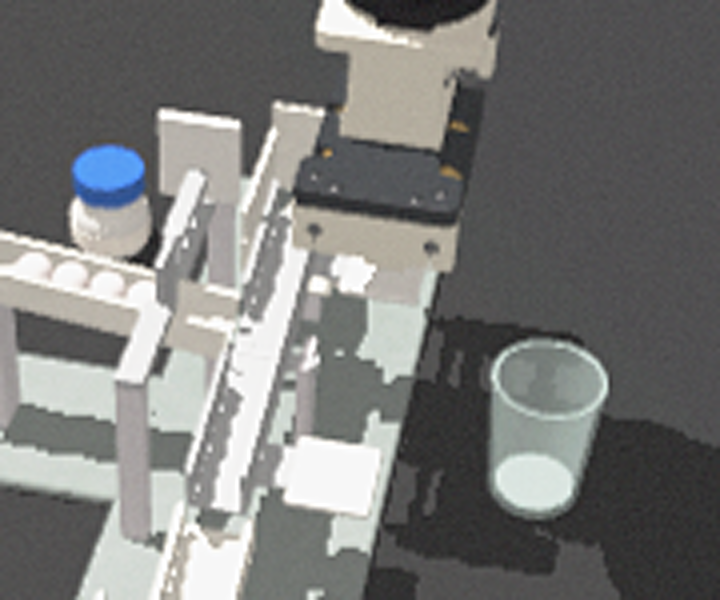

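```bash
cat > padfit.py <<'E'
from fit import *
def rot(a,p):
    p=np.atleast_2d(p).astype(float); c,s=np.cos(a),np.sin(a)
    return np.c_[p[:,0],p[:,1]*c-p[:,2]*s,.08+p[:,1]*s+p[:,2]*c]
def corners(sg): return [[-.052+i*.021,sg*.07+j*.02,.0057] for i,j in((-1,-1),(-1,1),(1,1),(1,-1))]
def meas(f,box,thr=200):
    im=cv2.imread("pics/"+f); x0,y0,x1,y1=box; g=im[y0:y1,x0:x1].min(2)
    n,l,st,ce=cv2.connectedComponentsWithStats((g>thr).astype(np.uint8))
    k=1+np.argmax(st[1:,4]); m=(l==k); ys,xs=np.nonzero(m)
    r=cv2.minAreaRect(np.c_[xs,ys].astype(np.float32)); return st[k].tolist(),(ce[k]+[x0,y0]).round(1), r
if __name__=="__main__":
    for f,b in(("side0.png",(290,180,340,215)),("side0.png",(288,230,325,265)),("top0.png",(310,244,345,275)),("top0.png",(245,242,272,268)),("side1.png",(288,230,325,265)),("side2.png",(288,230,325,265))):
        print(f,meas(f,b))
    ims=[]
    v=[.5555,.0052,-.0671]
    for f,c,x,y in(("top0.png","top",235,160),("side0.png","side",240,150)):
        im=cv2.imread("pics/"+f)[y:y+125,x:x+100]; im=cv2.resize(im,None,fx=4,fy=4,interpolation=2)
        for sg in(-1,1):
            for a,col in((-.3,(0,0,255)),(-.15,(0,200,0))):
                q=(proj(c,W(v,rot(a,corners(sg))))-[x,y]+.5)*4; cv2.polylines(im,[q.astype(int)],True,col,1)
        ims.append(im)
    cv2.imwrite("pics/ov.png",np.hstack(ims))
E
python3 padfit.py
```

```text
side0.png ([11, 0, 31, 35, 616], array([315.5, 196.1]), ((26.0, 17.0), (34.0, 30.0), 90.0))
side0.png ([1, 3, 30, 32, 526], array([304.4, 248.8]), ((14.547754287719727, 17.126405715942383), (26.458471298217773, 32.67958068847656), 12.994616508483887))
top0.png ([7, 0, 28, 26, 589], array([329.6, 257.1]), ((20.5, 12.5), (25.0, 27.0), 90.0))
top0.png ([0, 0, 27, 23, 505], array([257.6, 253.2]), ((13.0, 11.0), (22.0, 26.0), 90.0))
side1.png ([1, 3, 30, 32, 529], array([304.4, 248.8]), ((14.547754287719727, 17.126405715942383), (26.458471298217773, 32.67958068847656), 12.994616508483887))
side2.png ([1, 3, 30, 32, 528], array([304.4, 248.8]), ((14.617647171020508, 17.02941131591797), (26.436382293701172, 32.7423095703125), 14.03624439239502))
```

View pics/ov.png

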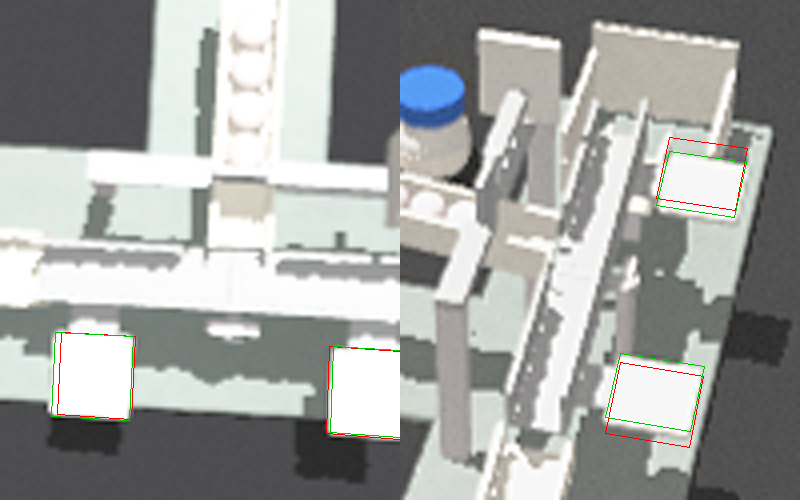

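The overlay puts both pads on the model, with the seesaw angle near -0.15 at the start. The left pad has not moved since, so the fingers seem not to have touched yet. I check where the tips really are.

```bash
python3 - <<'E'
from h import *
s=arm.get_state(); print(arm.tips_ahead,s["eef_pos"],s["width"])
from scipy.spatial.transform import Rotation as R
M=R.from_euler("xyz",s["ee_rot"]).as_matrix(); p=s["eef_pos"]
def pr(l): return proj("side",p+np.array(l)@M.T)
im=cv2.imread("pics/side2.png"); x,y=230,110; k=5; im=cv2.resize(im[y:y+110,x:x+130],None,fx=k,fy=k,interpolation=2)
def box(hx,hy,z0,z1,col):
    for z in(z0,z1):
        q=(pr([[a*hx,b*hy,z] for a,b in((1,1),(1,-1),(-1,-1),(-1,1))])-[x,y]+.5)*k; cv2.polylines(im,[q.astype(int)],True,col,1)
box(.0965,.039,-.055,-.1,(0,0,255)); box(.021,.0095,.011,-.055,(0,255,0))
cv2.imwrite("pics/ov2.png",im)
E
```

```text
0.011 [ 0.49551937 -0.06133417  0.09073675] 0.0004939593603550609
```

View pics/ov2.png

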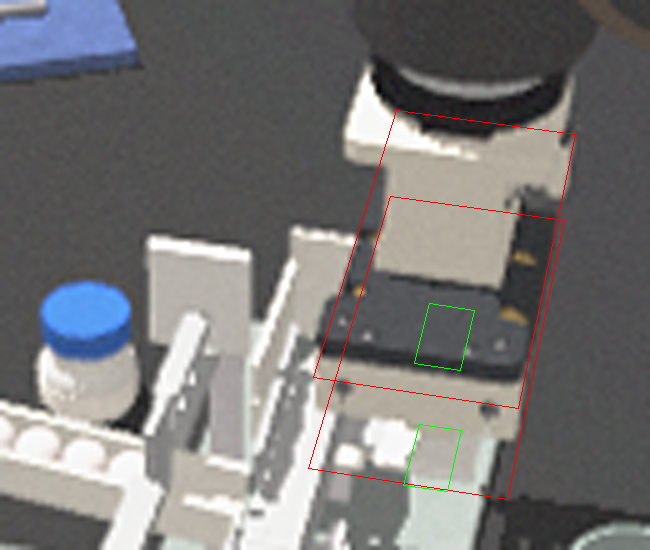

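The fingertip sits over the pad in the projection. The left pad has not moved, so I go a little further and measure it again.

Request:
apply_moves:
  increments: [-0.002,0,-0.006,0,0.009,0,0,0,-0.006,0,0,0,0,0,0,0,0,0]

```text
t: 4.88
eef_pos: [0.4941, -0.0613, 0.0783]
ee_rot: [-3.14, 0.001, -1.635]
force: [0.2, 0.5, 0.5]
width: 0.0003
```

```bash
python3 - <<'E'
from padfit import *
im=save("side","side3.png"); print(arm.get_state()["eef_pos"],arm.get_state()["force"],meas("side3.png",(288,230,325,265)))
g=im[170:225,280:345]; g=np.clip(g.astype(float)*1.3,0,255).astype(np.uint8)
h=cv2.imread("pics/side0.png")[170:225,280:345,::-1]
cv2.imwrite("pics/c3.png",cv2.resize(np.hstack([h,g]),None,fx=6,fy=6,interpolation=2)[:,:,::-1])
E
```

```text
[ 0.49420729 -0.061296    0.07865771] [ 0.05225709 -0.26595593 -0.51955436] ([1, 2, 30, 33, 521], array([304.6, 247.4]), ((14.303370475769043, 16.685394287109375), (27.13304901123047, 33.429115295410156), 12.994616508483887))
```

View pics/c3.png

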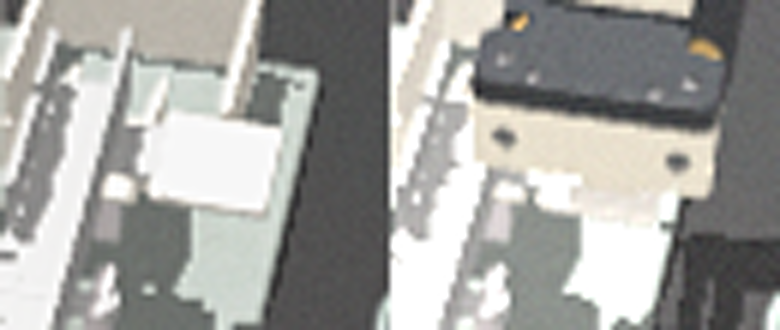

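The seesaw has begun to move: the left pad went from row 248.8 to 247.4, and the fingertip is visible on the right pad. Contact came lower than computed, so I keep pressing and watch force and angle.

Request:
apply_moves:
  increments: [0,0,-0.006,0,0,0,0,0,-0.006,0,0,0,0,0,-0.005,0,0.005,0]

```text
t: 5.18
eef_pos: [0.4952, -0.0612, 0.0618]
ee_rot: [3.141, 0.001, -1.635]
force: [-0.0, 0.8, 1.2]
width: 0.0002
```

```bash
python3 - <<'E'
from padfit import *
im=save("side","side4.png"); s=arm.get_state(); print(s["eef_pos"],s["ee_rot"],s["force"],meas("side4.png",(288,225,325,262)))
v=[.5555,.0052,-.0671]
for a in(-.3,-.15,-.1,0,.1,.2,.3): print(a,proj("side",W(v,rot(a,corners(1)))).mean(0).round(1))
E
```

```text
[ 0.49476464 -0.06124814  0.06084083] [ 3.13911330e+00  4.09861413e-04 -1.63458647e+00] [ 0.32039205 -0.40521038 -0.67376812] ([2, 7, 28, 30, 404], array([304.9, 242.7]), ((15.5, 21.5), (29.0, 27.0), 90.0))
-0.3 [303.2 250.8]
-0.15 [303.3 247.6]
-0.1 [303.4 246.4]
0 [303.6 243.8]
0.1 [303.8 240.9]
0.2 [304.1 237.8]
0.3 [304.5 234.6]
```

```bash
python3 - <<'E'
from padfit import *
from scipy.spatial.transform import Rotation as R
v=[.5555,.0052,-.0671]; ims=[]
for f,p,e in(("side1.png",[.49734,-.07336,.15565],[-3.123,.0094,-1.647]),("side4.png",[.49476,-.06125,.06084],[3.1391,.0004,-1.6346])):
    M=R.from_euler("xyz",e).as_matrix(); p=np.array(p)
    x,y,k=275,110,4
    im=cv2.resize(cv2.imread("pics/"+f)[y:y+150,x:x+95],None,fx=k,fy=k,interpolation=2)
    im=np.clip(im*1.2,0,255).astype(np.uint8)
    def dr(P,col): cv2.polylines(im,[((proj("side",P)-[x,y]+.5)*k).astype(int)],True,col,1)
    for z in(.011,-.03): dr(p+np.array([[a*.021,b*.0095,z] for a,b in((1,1),(1,-1),(-1,-1),(-1,1))])@M.T,(0,255,0))
    dr(W(v,rot(-.15 if f=="side1.png" else .05,corners(-1))),(255,0,0)); dr(W(v,rot(-.15 if f=="side1.png" else .05,corners(1))),(255,0,0))
    ims.append(im)
cv2.imwrite("pics/ov3.png",np.hstack(ims))
E
```

```text
(no output)
```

View pics/ov3.png

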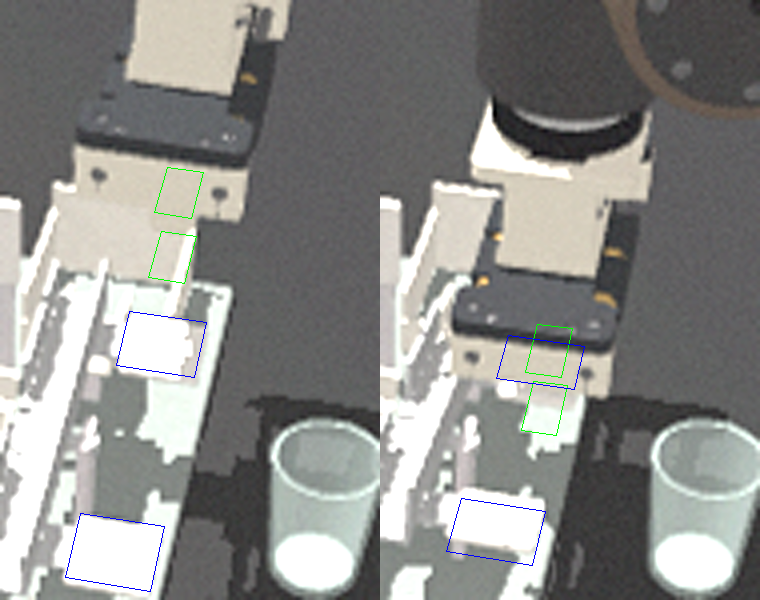

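In the left half, taken from above the pad, the fingers do not reach the projected tip box. In the right half the pad has turned to about +0.14. Together with the contact heights, this puts the shut fingertips about 28 mm shorter than nominal (tip ≈ TCP + 17 mm), and they are the part pressing the pad. I keep a little more clearance from the trough and press on to the stop.

Request:
apply_moves:
  increments: [-0.005,0,-0.003,0,0,0,0,0,-0.004,0,0,0,0,0,-0.004,0,0,0,0,0,0,0,0,0]

```text
t: 5.57
eef_pos: [0.4901, -0.0613, 0.0551]
ee_rot: [3.141, -0.001, -1.631]
force: [-0.5, -1.1, 0.2]
width: 0.0007
```

```bash
python3 - <<'E'
from padfit import *
im=save("side","side5.png"); s=arm.get_state(); print(s["eef_pos"],s["ee_rot"],s["force"],meas("side5.png",(288,220,325,255)))
E
```

```text
[ 0.49070466 -0.06121252  0.05481243] [-3.14104966e+00 -6.69180023e-04 -1.63104565e+00] [-3.70792136 -1.14845509  8.2527902 ] ([3, 9, 27, 26, 340], array([305.5, 238.9]), ((15.207548141479492, 21.72641372680664), (27.581850051879883, 22.728919982910156), 10.619654655456543))
```

Request:
apply_moves:
  increments: [0,0,-0.003,0,0,0,0,0,-0.003,0,0,0,0,0,-0.003,0,0,0]

```text
t: 5.87
eef_pos: [0.4911, -0.0614, 0.0539]
ee_rot: [-3.137, -0.002, -1.627]
force: [-15.9, 5.6, 42.8]
width: 0.0006
```

```bash
python3 - <<'E'
from padfit import *
im=save("side","side6.png"); s=arm.get_state(); print(s["eef_pos"],s["force"],meas("side6.png",(288,220,325,255)))
v=[.5555,.0052,-.0671]; x,y,k=235,140,6
im=cv2.resize(cv2.imread("pics/side6.png")[y:y+100,x:x+115],None,fx=k,fy=k,interpolation=2)
for a,c in((.3,(0,0,255)),(.2,(0,200,0))):
  for sg in(1,-1): cv2.polylines(im,[((proj("side",W(v,rot(a,corners(sg))))-[x,y]+.5)*k).astype(int)],True,c,1)
cv2.imwrite("pics/ov6.png",im)
E
```

```text
[ 0.49110399 -0.06139349  0.05392533] [-15.09729666   4.72253551  42.65585933] ([3, 9, 27, 26, 347], array([305.7, 238.9]), ((15.35260009765625, 21.708093643188477), (27.37029266357422, 23.188722610473633), 8.746162414550781))
```

View pics/ov6.png

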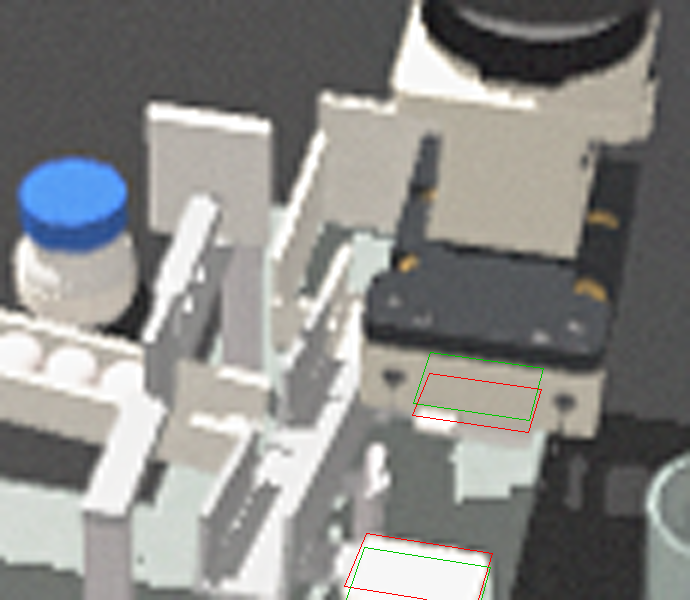

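The left pad matches the +0.30 outline, and the force jumped to 43 N with no further motion, so the seesaw is at its hard stop. Lifting off now.

Request:
apply_moves:
  increments: [0,0,0.008,0,0,0,0,0,0.02,0,0,0,0,0,0.03,0,0,0,0,0,0.035,0,0,0,0,0,0.035,0,0,0,0,0,0,0,0,0]

```text
t: 6.42
eef_pos: [0.4869, -0.0618, 0.1866]
ee_rot: [-3.141, -0.003, -1.626]
force: [2.1, -0.3, 1.0]
width: -0.0
```

```bash
python3 - <<'E'
from padfit import *
v=[.5555,.0052,-.0671]
s=arm.get_state(); print(s["eef_pos"],s["ee_rot"],s["force"])
save("side","side7.png");save("top","top7.png")
k=4;ims=[]
from scipy.spatial.transform import Rotation as R
M=R.from_euler("xyz",s["ee_rot"]).as_matrix()
for c,x,y in(("side",240,110),("top",265,165)):
    im=cv2.resize(cv2.imread(f"pics/{c}7.png")[y:y+140,x:x+95],None,fx=k,fy=k,interpolation=2)
    d=lambda P,col: cv2.polylines(im,[((proj(c,P)-[x,y]+.5)*k).astype(int)],True,col,1)
    for sg in(1,-1): d(W(v,rot(.3,corners(sg))),(0,0,255))
    d(W(v,[[.028,-.073,.123],[.072,-.073,.123],[.072,-.073,.175],[.028,-.073,.175]]),(255,0,0))
    for z in(.011,-.017): d(s["eef_pos"]+np.array([[a*.021,b*.0095,z] for a,b in((1,1),(1,-1),(-1,-1),(-1,1))])@M.T,(0,255,0))
    ims.append(im)
cv2.imwrite("pics/ov7.png",np.hstack(ims))
E
```

```text
[ 0.4868871  -0.06177773  0.18655431] [-3.14063835e+00 -2.88794605e-03 -1.62586346e+00] [ 2.06192093 -0.34881591  1.02747144]
```

View pics/ov7.png

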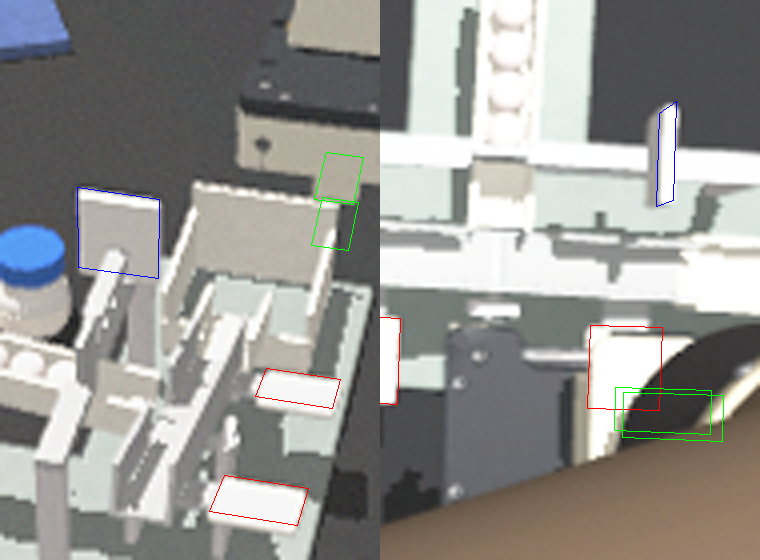

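Both pads match the +0.30 outlines, the tab matches its closed outline, and the fingertip ends at the z = -17 mm box, which confirms the offset. Now to the outer side of the tab, staying high.

Request:
apply_moves:
  increments: [0.0276,-0.014,0,0,0,-0.003,0.0276,-0.014,0,0,0,-0.003,0.0276,-0.014,0,0,0,-0.003,0.0276,-0.014,0,0,0,-0.003,0,0,0,0,0,0,0,0,0,0,0,0]

```text
t: 7.02
eef_pos: [0.5938, -0.1197, 0.1726]
ee_rot: [3.126, -0.002, -1.639]
force: [0.2, 0.6, 0.2]
width: 0.0007
```

Request:
apply_moves:
  increments: [0.003,0.001,-0.014,0,-0.0155,0,0,0,-0.014,0,0,0,0,0,-0.011,0,0,0,0,0,0,0,0,0]

```text
t: 7.35
eef_pos: [0.5931, -0.1184, 0.1263]
ee_rot: [3.134, -0.001, -1.64]
force: [-0.8, 0.0, -1.1]
width: 0.0008
```

Request:
apply_moves:
  increments: [0.004,0.006,0.006,0,-0.007,0,0.001,0.01,0,0,0,0,0,0,0,0,0,0]

```text
t: 7.6
eef_pos: [0.5966, -0.1009, 0.1318]
ee_rot: [3.138, -0.001, -1.641]
force: [0.2, 0.6, -0.8]
width: 0.0005
```

```bash
python3 - <<'E'
from padfit import *
s=arm.get_state(); print(s["eef_pos"],s["ee_rot"],s["force"])
save("side","side8.png"); x,y,k=230,90,5
im=cv2.resize(cv2.imread("pics/side8.png")[y:y+115,x:x+130],None,fx=k,fy=k,interpolation=2)
cv2.imwrite("pics/c8.png",im)
E
```

```text
[ 0.59657463 -0.10089883  0.13179421] [ 3.13846685e+00 -8.93048136e-04 -1.64052639e+00] [ 0.23197808  0.64419371 -0.75607449]
```

View pics/c8.png

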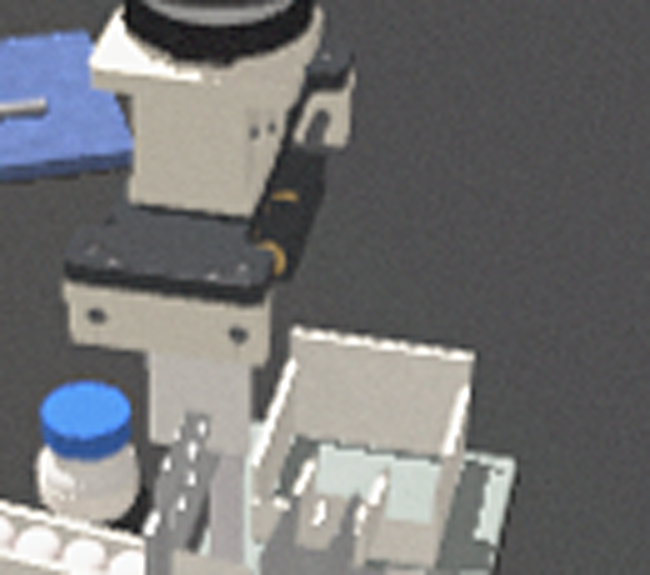

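The crop shows the hand over the tab's outer side, with the tab at px (270,168) still upright and closed and the rail clear. Now the push along the stand's +y.

Request:
apply_moves:
  increments: [0.0005,0.006,0,0,0,0,0.0005,0.006,0,0,0,0,0.0005,0.006,0,0,0,0,0.0005,0.006,0,0,0,0]

```text
t: 7.98
eef_pos: [0.5995, -0.0754, 0.1344]
ee_rot: [-3.141, -0.001, -1.64]
force: [1.4, -2.3, 0.3]
width: 0.0004
```

```bash
cat > tab.py <<'E'
from padfit import *
import sys
n=sys.argv[1]; s=arm.get_state(); print(s["eef_pos"],s["force"]); save("top",f"top{n}.png"); save("side",f"side{n}.png")
v=[.5555,.0052,-.0671]
for g in(0,.045): print(g,[proj(c,W(v,[.05,-.073+g,.15]))[0].round(1) for c in("top","side")])
for c in("top","side"):
    print(c,[(d["point"],round(d["conf"],2)) for d in finder.landmark_of(c,"gate_tab")[:2]])
    for b in range(1,5): print(b,[(np.round(d["point"],0).tolist(),round(d["conf"],2)) for d in finder.landmark_of(c,f"ball{b}_center")[:1]])
E
python3 tab.py 9
```

```text
[ 0.59952453 -0.07537011  0.13443269] [ 1.4201136  -2.32515685  0.33052891]
0 [array([336.1, 203.4]), array([269.1, 167.6])]
0.045 [array([311.5, 202.3]), array([264.2, 180.3])]
top []
1 []
2 [([298.0, 299.0], 0.28)]
3 [([324.0, 257.0], 0.17)]
4 []
side [([264.6, 171.4], 0.77)]
1 [([256.0, 206.0], 0.44)]
2 [([286.0, 245.0], 0.67)]
3 [([239.0, 202.0], 0.51)]
4 [([229.0, 196.0], 0.47)]
```

Request:
apply_moves:
  increments: [0.0005,0.006,0,0,0,0,0.0005,0.006,0,0,0,0,0.0005,0.006,0,0,0,0,0.0005,0.005,0,0,0,0]

```text
t: 8.92
eef_pos: [0.6012, -0.053, 0.1341]
ee_rot: [3.141, -0.002, -1.642]
force: [0.5, -1.5, 0.3]
width: 0.0002
```

Request:
apply_moves:
  increments: [0.0003,0.004,0,0,0,0,0.0003,0.003,0,0,0,0,0.0003,0.003,0,0,0,0]

```text
t: 9.17
eef_pos: [0.6017, -0.0442, 0.1343]
ee_rot: [3.14, -0.007, -1.64]
force: [2.9, -31.2, -2.5]
width: 0.0004
```

Hard stop reached: -31 N with no further travel. Back off, then lift away.

Request:
apply_moves:
  increments: [-0.0005,-0.008,0,0,0,0,-0.001,-0.015,0,0,0,0,-0.001,-0.015,0,0,0,0,0,0,0.03,0,0,0,0,0,0.035,0,0,0,0,0,0.035,0,0,0,0,0,0.02,0,0,0,0,-0.035,0,0,0,0,0,-0.035,0,0,0,0,0,-0.035,0,0,0,0,0,-0.035,0,0,0,0,0,-0.035,0,0,0,0,0,-0.035,0,0,0,0,0,-0.03,0,0,0,0,0,0,0,0,0,0,0,0,0,0,0]

```text
schema error: expected a multiple of 6 numbers
```

```bash
python3 tab.py 10; python3 - <<'E'
import cv2,numpy as np
a=cv2.resize(cv2.imread("pics/top10.png")[130:330,165:425],None,fx=1.9,fy=1.9,interpolation=2)
b=cv2.resize(cv2.imread("pics/side10.png")[140:340,180:380],None,fx=1.5,fy=1.9,interpolation=2)
cv2.imwrite("pics/f.png",np.hstack([a,b]))
E
```

```text
[ 0.6016931  -0.04418202  0.13431779] [  2.89163806 -31.24582779  -2.51643397]
0 [array([336.1, 203.4]), array([269.1, 167.6])]
0.045 [array([311.5, 202.3]), array([264.2, 180.3])]
top []
1 []
2 []
3 []
4 []
side [([262.5, 183.2], 0.84), ([276.2, 209.7], 0.18)]
1 [([288.0, 213.0], 0.62)]
2 [([277.0, 212.0], 0.49)]
3 [([269.0, 207.0], 0.39)]
4 [([313.0, 207.0], 0.63)]
```

View pics/f.png

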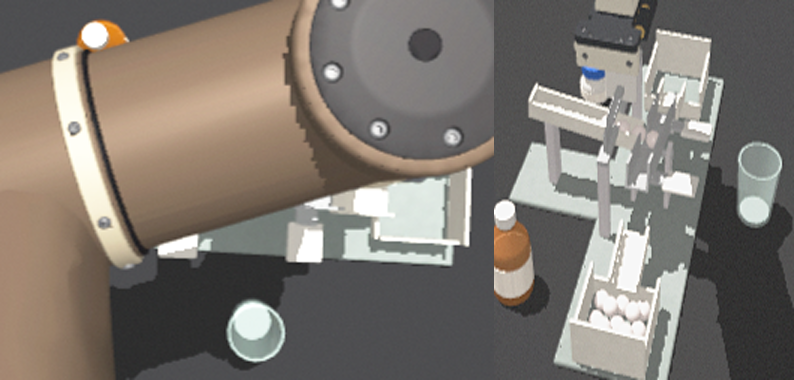

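The back-off call was refused over its number count, so the picture is from before the retreat. The channel is empty, the tab is at side px (262.5,183), about the open position, and the balls are on the seesaw. Retreating now.

Request:
apply_moves:
  increments: [-0.0005,-0.008,0,0,0,0,-0.001,-0.015,0,0,0,0,-0.001,-0.015,0,0,0,0,0,0,0.03,0,0,0,0,0,0.035,0,0,0,0,0,0.035,0,0,0,0,0,0.02,0,0,0,0,-0.035,0,0,0,0,0,-0.035,0,0,0,0,0,-0.035,0,0,0,0,0,-0.035,0,0,0,0,0,-0.035,0,0,0,0,0,-0.035,0,0,0,0,0,-0.03,0,0,0,0,0,0,0,0,0,0]

```text
t: 11.02
eef_pos: [0.5968, -0.3362, 0.261]
ee_rot: [-3.137, 0.0, -1.632]
force: [-0.3, -0.0, -0.0]
width: 0.0003
```

```bash
cat >> tab.py <<'E'
for c in("top","side"):
    print(c,"pads .3 model",[proj(c,W(v,rot(.3,corners(q)))).mean(0).round(1).tolist() for q in(-1,1)])
    for n in("pad_right","pad_left","bottle","beaker","jar"): print(n,[np.round(d["point"],1).tolist() for d in finder.landmark_of(c,n)[:1]])
    print("balls",[(np.round(d["box"]).tolist(),round(d["conf"],2)) for d in finder.find_in(c,"ball1")[:12]])
    print("trayR box",proj(c,W(v,[[a*.045,-.195+b*.045,.018] for a,b in((1,1),(1,-1),(-1,-1),(-1,1))])).round(0).tolist())
E
python3 tab.py 11
```

```text
[ 0.5967567  -0.33623212  0.26101804] [-0.28900338 -0.03209128 -0.02177267]
0 [array([336.1, 203.4]), array([269.1, 167.6])]
0.045 [array([311.5, 202.3]), array([264.2, 180.3])]
top [([311.0, 203.8], 0.56)]
1 [([400.0, 239.0], 0.39)]
2 [([388.0, 238.0], 0.52)]
3 [([383.0, 237.0], 0.65)]
4 [([390.0, 222.0], 0.47)]
side [([263.2, 181.5], 0.83), ([285.1, 219.7], 0.67)]
1 [([304.0, 180.0], 0.44)]
2 [([305.0, 182.0], 0.44)]
3 [([304.0, 187.0], 0.44)]
4 [([290.0, 176.0], 0.59)]
top pads .3 model [[325.8, 256.5], [259.2, 254.6]]
pad_right [[328.5, 253.7]]
pad_left [[261.4, 255.1]]
bottle [[221.2, 160.5]]
beaker [[296.4, 298.8]]
jar [[371.8, 172.3]]
balls [([390.0, 216.0, 400.0, 226.0], 0.56), ([385.0, 236.0, 395.0, 239.0], 0.52), ([366.0, 162.0, 391.0, 187.0], 0.5)]
trayR box [[362.0, 212.0], [404.0, 214.0], [403.0, 255.0], [361.0, 254.0]]
side pads .3 model [[314.1, 206.6], [304.5, 234.6]]
pad_right [[314.9, 206.5]]
pad_left [[301.3, 234.2]]
bottle [[191.0, 290.3]]
beaker []
jar [[250.2, 188.9]]
balls []
trayR box [[278.0, 194.0], [286.0, 172.0], [321.0, 177.0], [315.0, 199.0]]
```

Request:
apply_moves:
  increments: [-0.025,-0.014,0,0,0,0,-0.025,-0.014,0,0,0,0,-0.025,-0.014,0,0,0,0,-0.025,-0.014,0,0,0,0,-0.025,-0.014,0,0,0,0,-0.025,-0.014,0,0,0,0,0,0,0,0,0,0,0,0,0,0,0,0]

```text
t: 12.88
eef_pos: [0.4416, -0.4171, 0.2607]
ee_rot: [-3.137, 0.0, -1.626]
force: [-0.1, -0.6, 0.7]
width: 0.0004
```

```bash
python3 tab.py 12; python3 - <<'E'
import cv2,numpy as np
a=cv2.imread("pics/top0.png").astype(int);b=cv2.imread("pics/top12.png").astype(int)
d=np.abs(a-b).max(2)
for n,(x0,y0,x1,y1) in dict(bottle=(205,135,240,175),jar=(360,160,392,190),beaker=(280,285,318,325),channel=(290,142,305,200),trayR=(366,217,400,252)).items():
    print(n,(d[y0:y1,x0:x1]>60).sum(),d[y0:y1,x0:x1].mean().round(1))
m=(d>60)&(b.min(2)>200)
n,l,st,ce=cv2.connectedComponentsWithStats(m[210:260,355:415].astype(np.uint8))
print([(c.round(0)+[355,210],s[2:].tolist()) for c,s in zip(ce[1:],st[1:]) if s[4]>8])
g=b[212:258,358:410].min(2)
for r in g[::2]: print("".join(" .:-=+*#%@"[min(9,v//26)] for v in r))
E
```

```text
[ 0.44163745 -0.41712875  0.26065733] [-0.0601475  -0.55220877  0.7258007 ]
0 [array([336.1, 203.4]), array([269.1, 167.6])]
0.045 [array([311.5, 202.3]), array([264.2, 180.3])]
top [([310.8, 204.7], 0.83), ([380.2, 236.6], 0.72)]
1 [([398.0, 237.0], 0.49)]
2 [([328.0, 258.0], 0.41)]
3 [([382.0, 235.0], 0.47)]
4 [([379.0, 236.0], 0.65)]
side [([265.6, 179.1], 0.81)]
1 [([306.0, 179.0], 0.51)]
2 [([307.0, 185.0], 0.51)]
3 [([305.0, 191.0], 0.45)]
4 [([291.0, 176.0], 0.54)]
top pads .3 model [[325.8, 256.5], [259.2, 254.6]]
pad_right [[325.9, 255.9]]
pad_left [[258.8, 255.2]]
bottle [[220.2, 158.5]]
beaker [[297.7, 298.5]]
jar [[373.7, 176.0]]
balls [([389.0, 215.0, 401.0, 226.0], 0.62), ([270.0, 194.0, 314.0, 215.0], 0.51), ([386.0, 236.0, 395.0, 241.0], 0.39)]
trayR box [[362.0, 212.0], [404.0, 214.0], [403.0, 255.0], [361.0, 254.0]]
side pads .3 model [[314.1, 206.6], [304.5, 234.6]]
pad_right [[317.7, 204.4]]
pad_left [[301.4, 232.8]]
bottle [[190.6, 290.6]]
beaker [[354.7, 255.5]]
jar [[246.8, 187.8]]
balls []
trayR box [[278.0, 194.0], [286.0, 172.0], [321.0, 177.0], [315.0, 199.
[... 659 characters left out ...]
==+++++++++
@@@@@@@@@@@@%%%%%%@@@@@@@%%%%%@@%%%%%%@@@@%*++++++++
@@@@@@@@@@@@%%%#*%@@@@@@@@%%@@@@@@%#@@@@@@@@*+++++++
@@@@@@@@@@@@%%#=+%@@@@@@@@#@@@@@@@@%%@@@@@@@*+++++++
@@@@@@@@@@@%%%#+=+#%@@@@%+*%@@@@@@@%#%@@@@@@*+++++++
@@@@@@@@@@@%%%%#+====+#%#==*#%@@@@#==++*#***++++++++
@@@@@@@@@@@@@@@%%%%%%%%%%#++===*%%%#++*%#=+*++++++++
==++**#%%%%%%@%%%%%%%%%%%%%%%%%%%%%%%%%%#=++++++++**
==+**%%%%%%%%%%%%%%%%%%%%%%%%%%%%%%%%%%%#=+++++++++*
==++%@@%%%%%%%%%%%%%%%%%%%%%%%%%%%%%%%%%#=+++++++++*
%#++%@@%%%%%%%%%%%%%%%%%%%%%%%%%%%%%%%%#==+++++++++*
%*++%@@%%%%%%%%%%%%%%%%%%%%%%%%%%%%%%%%#==+++++++++#
#=++%@#%@@%%@%%%%%%%%%%%%%%%%%%%%%%%%%%#==+++++++++#
#======*%@@@@@@@@@@@@@@@@@@@@@@@@@@@@@@@@%%%%%##**+%
```

The pixel map shows four round balls in the right tray, at about top px (394,222), (379,236), (390,236) and (399,236). The gate and pads match their end positions, and the bystander pixels are unchanged. Handing in.

```bash
python3 -c "
from station import arm
print(arm.get_state()['t'],arm.job_done())"
```

```text
the job is handed in; nothing more can be done
14.0833 None
```

I handed the job in at 14.1 s, and by my last checks it was done in the order asked. I pressed the right pad down to its stop with the shut fingertips, then pushed the gate tab open from outside to its stop. After that I backed off, lifted away and parked clear of everything.

**Last checks**
- **Seesaw:** both pads match the +0.30 rad model in the top view, and to within about 4 px in the side view.
- **Gate:** the tab is at top px (310.8, 204.7), against (311.5, 202.3) predicted for 45 mm open.
- **Balls:** the pixel map of the last top picture shows four in the right tray, at about (394,222), (379,236), (390,236) and (399,236). The networks' ball reports did not agree among themselves, and I had no pictures left to view. The count of four therefore rests on that pixel map.
- **Bystanders:** the pixels around the bottle, beaker and jar are unchanged from the start.
- **Robot:** it ended touching nothing, with about 1 N of force reading, which is noise level.

**What disagreed or failed**
- The shut fingertips ended about 28 mm further back than the stated 11 mm ahead of the TCP. I allowed for this from contact and camera evidence.
- Force peaked at about 43 N upward (46 N in all) at the pad stop and 31 N at the gate stop. I took the contact at the pad stop to be at the fingertips. A body contact there would count against the 40 N limit, and I could not see the contact directly.
- One retreat call was refused over its number count, so the fingers rested on the tab a little longer than planned.

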